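# Knock the last sprung lock peg home on the alignment fixture

### The job

One of the three steel lock pegs on the brass fixture still stands up: take the mallet by its handle and knock that peg down with brisk blows until it catches and stays down by itself; you can only feel where it bottoms, so stop pushing there, and keep the mallet square on the peg instead of letting it twist in the grip. Use only the mallet on the peg, leave the two seated pegs alone, then stand the mallet back upright on its face on the black rubber mat, let go, and leave everything else where it was.

Things in the scene. Friction and masses are not known exactly. Their poses are not given: they have to be found in the camera images.
- peg (a joint): how far the raised lock peg has been driven down, m: 0 = fully up. Its stroke is hidden and differs each time: the hard stop lies somewhere between 0.015 and 0.031. A spring pushes it up with 3 to 7 N until it passes over centre about 6 mm before the stop; from there the spring draws it down and holds it on the stop with about 2.5 N. Let go before that, it springs all the way back up to 0
- peg_top (a point): centre of the flat crown of the raised lock peg (steel, 21 mm in diameter, moves straight down); it moves with the peg. Fully up it stands 49 mm above the top face of the brass block
- seat: steel collar of the raised peg (38 mm in diameter, 10 mm high, fixed on the block) with the peg in it; origin on the top face of the block, on the peg's axis
- seat_b: collar and peg of the same shape, already seated and fixed, its crown 25 mm above the block; origin on the top face of the block, on its axis
- seat_c: as seat_b: the other seated peg. The three pegs stand in one row, 65 mm apart; the raised one may be any of the three
- fixture: brass alignment fixture fixed to the table; origin on the table under its middle. Dark base plate 170 (x) x 270 (y) x 12 mm; on it a brass block 90 (x) x 210 (y) mm whose top is 55 mm above the table, the row of pegs along its y axis at x = 0, y = -65, 0 and 65 mm; a brass post 35 x 40 mm at x = 55, y = 112 mm, up to 97 mm above the table. Its -x side is open and faces the robot within 0.35 rad
- mallet_head (a point): middle of the mallet's head. Mallet 0.32 kg (varies a little): head a cylinder 50 mm in diameter and 70 mm high, steel with white faces, standing on one face, axis upright (own z up); wooden handle 24 x 24 mm square, lying level along own -x, from the head to 150 mm from the head's axis; its centre line 9 mm above this point, that is 44 mm above the lower face and 26 mm below the upper face. The centre of mass is about 12 mm from the head's axis on the handle side
- mallet_grip (a point): point on the centre line of the mallet's handle 55 mm from the head's axis, where it is well held; axes as those of mallet_head. Pinch the handle from above across own y, with a firm squeeze: held here with 60 N a side it begins to turn in the fingers when the head is pushed on with some 13 to 18 N, sooner in a weaker grip
- mat: black rubber mat fixed to the table, 220 (x) x 300 (y) mm, 6 mm thick; origin on the table under its middle. The mallet stands on it, and goes back anywhere on it
- driver: screwdriver 170 mm long lying on the mat, bystander; origin under its middle
- weight: steel knob weight 44 mm in diameter, 64 mm high, on the mat, bystander; origin under it
- cap: aluminium cap 32 mm in diameter, 26 mm high, on the fixture's base plate, bystander; origin under it
- mallet: the whole mallet; origin in the middle of the head's lower face, axes as those of mallet_head

How it is judged:
By the outcome, as a careful person would: the job done as asked, in the order asked, and still so for the second after the job is handed in, with the robot touching nothing.
It also fails if it takes over 45 s, if anything falls off the work surface, if the arm or the gripper's body presses on something with over 40 N, if the wrist force passes 120 N, or if a joint passes its speed limit or range.

### The arm

A 7-joint arm with a two-finger parallel gripper is mounted at the origin on the work surface. World frame = base frame: x ahead of the robot, y to its left, z up, the work surface at z = 0. Lengths are in m, angles in rad, forces in N, time in s.
With the tool pointing down it reaches from about 0.425 to 0.875 m from the base axis. Payload 4.7 kg.
Tool frame: the origin (TCP) lies on the centre line of the jaws, within the pads' length; the fingertips stand 14 mm ahead of it and the grasp point (between the pads) lies 5 mm behind it; z points along the fingers, x is the direction in which the jaws open and shut, and the axes are right-handed (so a half turn about z gives the same grasp; the last joint's range is limited). The gripper opens to 87 mm and grips with 3 to 60 N. Pads are 19 mm wide; open, the fingers measure 117 mm over their backs; the gripper's body (75 mm by 190 mm) begins 51 mm behind the grasp point.
Start: joints at [-1.214, 0.321, -0.07, 1.45, 0.023, 1.371, -0.057], TCP at [0.219, 0.612, 0.208] pointing down, gripper open.
Joint ranges: [-2.86, 2.86], [-0.3, 2.09], [-1.38, 1.24], [0.06, 2.45], [-1.56, 4.7], [0.09, 2.05], [-2.69, 2.69]. Speed limits (rad/s): [2.57, 2.57, 3.14, 3.14, 3.14, 3.14, 3.14].

### API

Orientations are given as a rotation vector (axis times angle).
In Python, from bench import ctrl gives the robot as it stands.
- The arm moves only by the tool drive_tool, never from a script. Its argument "rows" is a list that holds one entry, the list of rows, each a list of 5 numbers: the shift along the tool's x, y, z scaled (see below), then the turn about the tool's z scaled (see below), then the closure in counts, from 0 (fully open) to 255 (shut). In form: [[[dx, dy, dz, spin, jaw], ...]]. A call has 1 to 20 rows; each row is the pose to reach, as a shift and turn from the pose commanded when the call began, along the tool's axes at that moment, turning the shorter way round; what a row does not reach only later rows make up. The controller multiplies each number of a shift by 300 mm and each number of a turn by pi rad. A row lasts 1/8 s, in which the tool goes at most 62.5 mm and 10.7 degrees, less where a joint would pass 70% of its speed; a pose out of reach is approached as far as the arm can. A call with a number of a shift or a turn outside -1 to 1 is refused whole. A call with a gripper value outside its range is refused whole. The fingers move at their own pace and stop on an object; "grip_force" is the grip in N (left out, the last holds). Time passes only in rows, so rows that repeat a pose let the fingers close. It gives the time, the measured TCP pose, the force and the opening at its end, in the units of the state.
- ctrl.get_state(): the state, without advancing time (a new reading comes with each control period).
- ctrl.get_image(name): name is "scene" or "side" or "wrist"; returns a dict with "img" (384x512x3 uint8, blue, green, red), "camera_matrix" (3x3 intrinsics, pixels), "R" (3x3) and "t" (3): a world point X has camera coordinates R X + t. Camera axes: x right, y down, z forward; pixel columns grow to the right and rows downward; lengths in m; the calibration is good to about 2 mm. A picture is of the moment at which its call begins. There is no depth.
- ctrl.close_job(): hands the job in, once; it reports no verdict.
The state is a dict: "time": time; "joint_positions": joint angles; "qd": joint speeds; "joint_torque": joint torques, N m; "position": TCP position; "tool_rot": TCP orientation; "ft_force": force on the tool from outside, world axes, zero at the start; "torque": the same for the moment, N m; "grip_width": opening from 0.0 (shut) to 1.0 (fully open).
Only numpy, scipy, OpenCV 4.12 (cv2) and the standard library are available. Lean on these libraries where they do the work, as an engineer would, in place of code of your own. Each camera call takes 0.05 s, during which the arm holds its last target.

## Working session

There is one attempt and no reset: what is moved stays moved. The work goes in short steps, Python scripts to look and compute and a tool call to move; the robot and the scene stay as the last step left them, time stands still between calls to the robot, and variables do not carry over. Pictures are saved under pics/ and viewed, and the job is handed in when it is done.

Besides the shell and the picture viewer there is one more tool, called by a JSON object that holds its "op" and its "data", one argument or row to a line. drive_tool: Moves the arm, as the interface text tells. Its arguments: {"type":"object","properties":{"rows":{"type":"array"},"grip_force":{"type":"number"}},"required":["rows"]}

```bash
ls; mkdir -p pics
python3 - <<'E'
from bench import ctrl
import cv2
for n in ("scene","side","wrist"):
    d=ctrl.get_image(n); cv2.imwrite(f"pics/a_{n}.png",d["img"])
    print(n,d["camera_matrix"].tolist(),d["R"].round(4).tolist(),d["t"].round(4).tolist())
s=ctrl.get_state()
for k,v in s.items(): print(k,v)
E
```

```text
pics
scene [[379.23598240592554, 0.0, 254.11072209864756], [0.0, 379.23598240592554, 192.6095909022493], [0.0, 0.0, 1.0]] [[-0.4513, 0.8923, -0.0112], [0.5653, 0.2761, -0.7773], [-0.6905, -0.3571, -0.629]] [0.294, -0.211, 1.222]
side [[452.6007180941556, 0.0, 262.3901893546671], [0.0, 452.6007180941556, 193.67752925971857], [0.0, 0.0, 1.0]] [[0.9883, -0.1523, -0.0039], [-0.091, -0.5696, -0.8169], [0.1222, 0.8077, -0.5768]] [-0.5722, 0.0876, 0.966]
wrist [[264.7612304450279, 0.0, 255.00969052737466], [0.0, 264.7612304450279, 195.31643423909586], [0.0, 0.0, 1.0]] [[0.3358, 0.9419, -0.0021], [0.9042, -0.3218, 0.281], [0.264, -0.0963, -0.9597]] [-0.6494, -0.0337, 0.3906]
time 0.15
joint_positions [-1.21389456  0.32163945 -0.07009577  1.45137278  0.02256809  1.37078516
 -0.05687973]
qd [-2.92471431e-04 -2.64909045e-03 -6.52766267e-04 -4.14821153e-03
 -3.21910569e-04  2.19417873e-03  5.91326529e-06]
joint_torque [-1.44963828e-04 -4.91796219e+01 -4.04623272e-01 -3.12880611e+01
 -6.39043842e-02  4.04658273e-02  1.26366317e-04]
position [0.21836648 0.61177142 0.20703251]
tool_rot [ 2.56704076e+00  1.80956243e+00 -1.77420631e-03]
ft_force [-0.68286036 -0.73827833 -0.18620587]
torque [ 0.04822918 -0.01941508 -0.02397971]
grip_width 0.9995442599694947
```

View pics/a_scene.png

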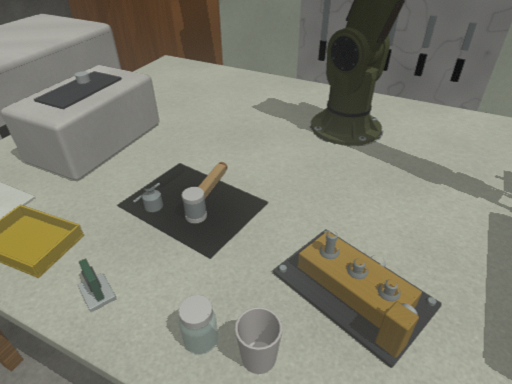

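View pics/a_side.png

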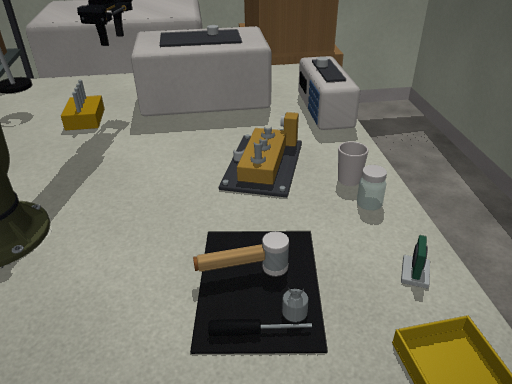

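View pics/a_wrist.png

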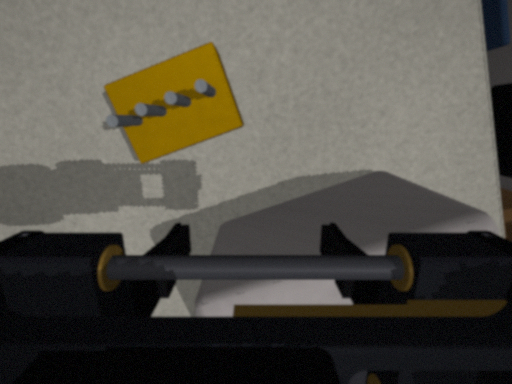

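The pictures show the mallet head at scene (195,205) and side (276,253), with its handle toward the robot. The fixture's raised peg is the one nearest the mat, at scene (330,243) and side (258,152). I'll zoom in to measure.

```bash
cat > h.py <<'E'
import numpy as np, cv2
from bench import ctrl
def ray(d,uv):
    K,R,t=map(np.asarray,(d["camera_matrix"],d["R"],d["t"]))
    c=-R.T@t; v=R.T@np.linalg.solve(K,[uv[0],uv[1],1.]); return c,v/np.linalg.norm(v)
def onz(d,uv,z):
    c,v=ray(d,uv); return c+v*(z-c[2])/v[2]
def proj(d,X):
    K,R,t=map(np.asarray,(d["camera_matrix"],d["R"],d["t"]))
    p=K@(R@np.asarray(X,float)+t); return p[:2]/p[2]
def tri(L):
    A=np.zeros((3,3));b=np.zeros(3)
    for d,uv in L:
        c,v=ray(d,uv);P=np.eye(3)-np.outer(v,v);A+=P;b+=P@c
    return np.linalg.solve(A,b)
E
python3 - <<'E'
import cv2,pickle
from h import *
D={n:ctrl.get_image(n) for n in("scene","side")}
pickle.dump(D,open("D.pkl","wb"))
def crop(n,x,y,w,h,k,o): cv2.imwrite(o,cv2.resize(D[n]["img"][y:y+h,x:x+w],None,fx=k,fy=k,interpolation=cv2.INTER_CUBIC))
crop("scene",270,225,175,130,4.5,"pics/b1.png")
crop("scene",115,155,160,95,5,"pics/b2.png")
crop("side",215,105,95,95,6,"pics/b3.png")
crop("side",185,225,150,130,4.5,"pics/b4.png")
E
```

```text
(no output)
```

View pics/b1.png

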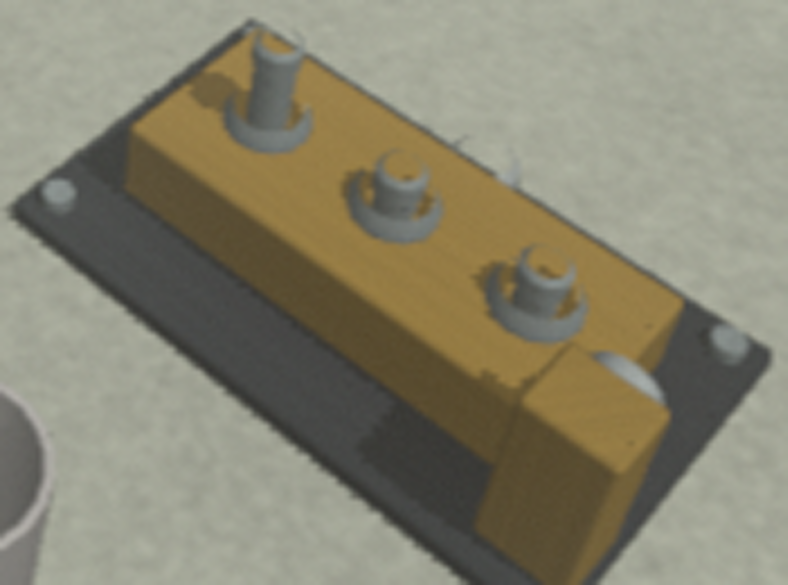

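View pics/b2.png

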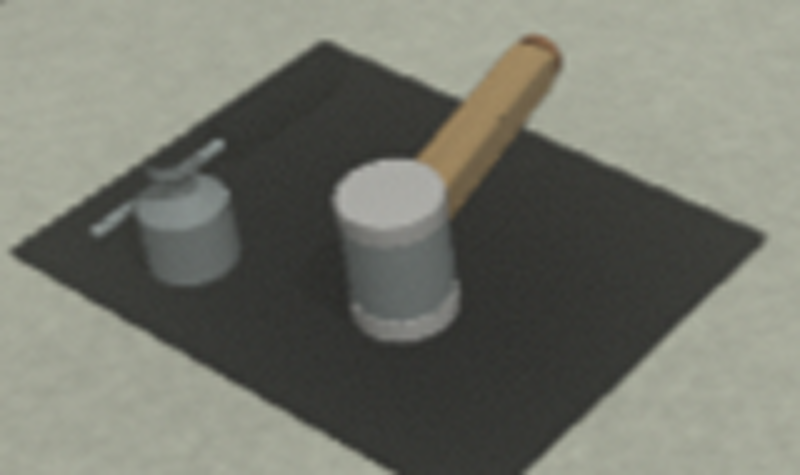

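View pics/b3.png

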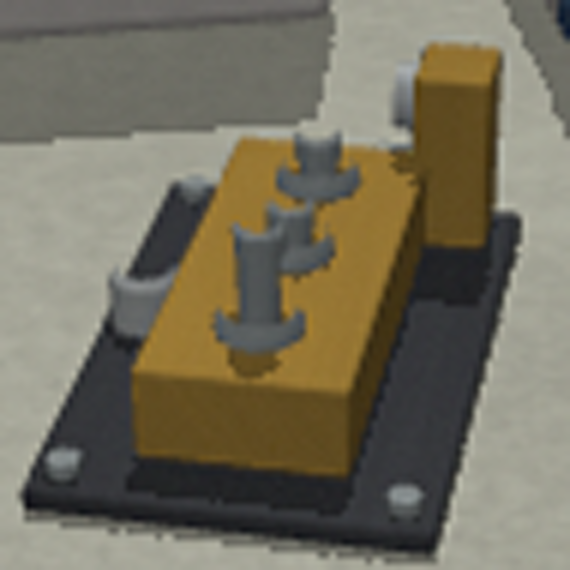

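View pics/b4.png

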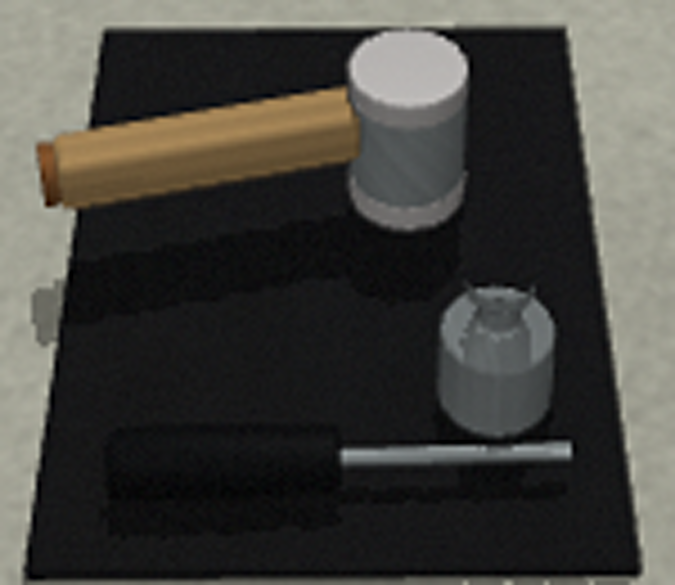

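```bash
cat > m1.py <<'E'
import pickle
from h import *
D=pickle.load(open("D.pkl","rb"))
def sc(n,x,y):
    o={"b1":(270,225,4.5,"scene"),"b2":(115,155,5,"scene"),"b3":(215,105,6,"side"),"b4":(185,225,4.5,"side")}[n]
    return D[o[3]],((x+.5)/o[2]-.5+o[0],(y+.5)/o[2]-.5+o[1])
def fit(L):
    M=np.array([a for a,_ in L],float);W=np.array([b for _,b in L])
    m=M.mean(0);w=W.mean(0);H=(M-m).T@(W-w);th=np.arctan2(H[0,1]-H[1,0],H[0,0]+H[1,1])
    R=np.array([[np.cos(th),-np.sin(th)],[np.sin(th),np.cos(th)]]);t=w-R@m
    print("fit",t.round(4),th.round(4),"res mm",((M@R.T+t-W)*1e3).round(1).tolist());return t,th,R
bl=[("b1",133,130,45,-105),("b1",683,300,-45,105),("b3",135,375,-45,-105),("b3",350,393,45,-105),("b3",240,140,-45,105)]
bp=[("b1",12,210,85,-135),("b1",250,22,-85,-135),("b1",770,352,-85,135),("b3",25,500,-85,-135),("b3",437,545,85,-135),("b3",515,213,85,135),("b3",175,180,-85,135)]
L=[]
for l,z in((bl,.055),(bp,.012)):
    for n,x,y,a,b in l: L.append(((a/1e3,b/1e3),onz(*sc(n,x,y),z)[:2]))
fit(L[:5]);fit(L[5:]);t,th,R=fit(L)
p=t+R@[0,-.065];print("raised peg",p)
for n,name in(("b1","scene"),("b3","side")):
    print(name,[proj(D[name],[*(t+R@[0,y]),z]).round(1).tolist() for y,z in((-.065,.104),(0,.08),(.065,.08))])
print("peg top tri",tri([sc("b1",277,40),sc("b3",258,233)]))
# mallet
print("top",tri([sc("b2",390,195),sc("b4",408,68)]),onz(*sc("b2",390,195),.076),onz(*sc("b4",408,68),.076))
print("hend",tri([sc("b2",541,56),sc("b4",50,172)]))
E
python3 m1.py
```

```text
fit [0.6105 0.1883] -0.3421 res mm [[0.3, -6.7], [-1.5, -1.7], [-0.8, 3.2], [1.8, -0.2], [0.2, 5.4]]
fit [0.6109 0.1881] -0.3419 res mm [[-1.7, -6.2], [-3.0, -5.4], [-1.4, -0.9], [-0.3, 6.2], [3.3, 5.6], [4.5, 1.1], [-1.4, -0.3]]
fit [0.6107 0.1882] -0.3419 res mm [[0.6, -6.8], [-1.2, -1.8], [-0.5, 3.1], [2.1, -0.3], [0.4, 5.3], [-1.9, -6.1], [-3.2, -5.4], [-1.6, -0.8], [-0.5, 6.2], [3.1, 5.6], [4.3, 1.2], [-1.6, -0.2]]
raised peg [0.58894442 0.12691858]
scene [[329.6, 233.6], [357.1, 261.5], [389.3, 282.6]]
side [[258.3, 142.1], [263.4, 138.2], [267.9, 126.7]]
peg top tri [0.5863654  0.12834166 0.10094713]
top [ 0.57339216 -0.19304021  0.07386074] [ 0.57513432 -0.19128094  0.076     ] [ 0.57314864 -0.19573474  0.076     ]
hend [ 0.42372337 -0.20556909  0.05064309]
```

```bash
cat >> h.py <<'E'
from scipy.spatial.transform import Rotation as Ro
def pose(): 
    s=ctrl.get_state(); return s,np.asarray(s["position"]),Ro.from_rotvec(s["tool_rot"]).as_matrix()
def go(target,xang,p=None,R=None):
    """units for drive: shift/0.3, spin/pi; xang desired world angle of tool x"""
    s,p0,R0=pose(); p=p0 if p is None else p; R=R0 if R is None else R
    d=R.T@(np.asarray(target)-p)/.3
    cur=np.arctan2(R[1,0],R[0,0]); a=-(xang-cur); a=(a+np.pi/2)%np.pi-np.pi/2
    return d.round(4),round(a/np.pi,4),"cur xang",round(cur,4)
E
python3 - <<'E'
from h import *
s,p,R=pose();print(R.round(3))
d=ctrl.get_image("wrist");c=-d["R"].T@d["t"];print("cam in tool",R.T@(c-p), "cam axes in tool",(d["R"]@R).round(3))
print(go([.56,.127,.30],-.342+np.pi/2));print(go([.519,-.198,.2],.083+np.pi/2))
E
```

```text
[[ 0.336  0.942 -0.   ]
 [ 0.942 -0.336 -0.001]
 [-0.001  0.    -1.   ]]
cam in tool [ 0.00038814 -0.07765271 -0.17613379] cam axes in tool [[ 1.    -0.     0.   ]
 [ 0.     0.96  -0.281]
 [-0.     0.281  0.96 ]]
(array([-1.1403,  1.6156, -0.3076]), np.float64(-0.0002), 'cur xang', np.float64(1.2281))
(array([-2.2064,  1.8509,  0.0264]), np.float64(-0.1355), 'cur xang', np.float64(1.2281))
```

{"op": "drive_tool", "data": {
  "rows": [
    [[-0.15,0.15,-0.1,0,0],[-0.3,0.3,-0.2,0,0],[-0.45,0.45,-0.3,0,0],[-0.6,0.6,-0.3,0,0],[-0.75,0.75,-0.3,0,0],[-0.9,0.9,-0.3,0,0],[-1,1,-0.3,0,0],[-1,1,-0.3,0,0]]
  ],
  "grip_force": 60
}}

```text
time: 1.3
position: [0.4026, 0.2239, 0.2985]
tool_rot: [2.576, 1.798, 0.002]
ft_force: [-0.9, 1.5, -0.2]
grip_width: 0.999
```

Run:
```python
from h import *
s,p,R=pose();print(s["time"],p)
print(go([.56,.127,.30],-.342+np.pi/2))
```

```text
1.3 [0.40259467 0.22385514 0.29851424]
(array([-0.1221,  0.6038, -0.0044]), np.float64(-0.0032), 'cur xang', np.float64(1.2187))
```

{"op": "drive_tool", "data": {
  "rows": [
    [[-0.03,0.15,0,0,0],[-0.06,0.3,0,0,0],[-0.1,0.45,0,0,0],[-0.12,0.6,0,0,0],[-0.12,0.6,0,0,0],[-0.12,0.6,0,0,0]]
  ]
}}

```text
time: 2.05
position: [0.557, 0.1358, 0.2975]
tool_rot: [-2.566, -1.811, 0.001]
ft_force: [-0.3, 0.2, -0.6]
grip_width: 1.0
```

Run:
```python
from h import *
import pickle
s,p,R=pose();print(s["time"],p, np.abs(s["qd"]).max())
d=ctrl.get_image("wrist");pickle.dump(d,open("W1.pkl","wb"))
cv2.imwrite("pics/c1.png",cv2.resize(d["img"],(768,576),interpolation=cv2.INTER_CUBIC))
print([proj(d,x).round(1).tolist() for x in ([.589,.127,.104],[.6107,.1882,.08],[.6107+.0218,.1882+.061,.08])])
```

```text
2.05 [0.55700989 0.13581432 0.29745227] 0.02027649254454856
[[256.5, 197.2], [298.4, 192.7], [340.4, 192.8]]
```

View pics/c1.png

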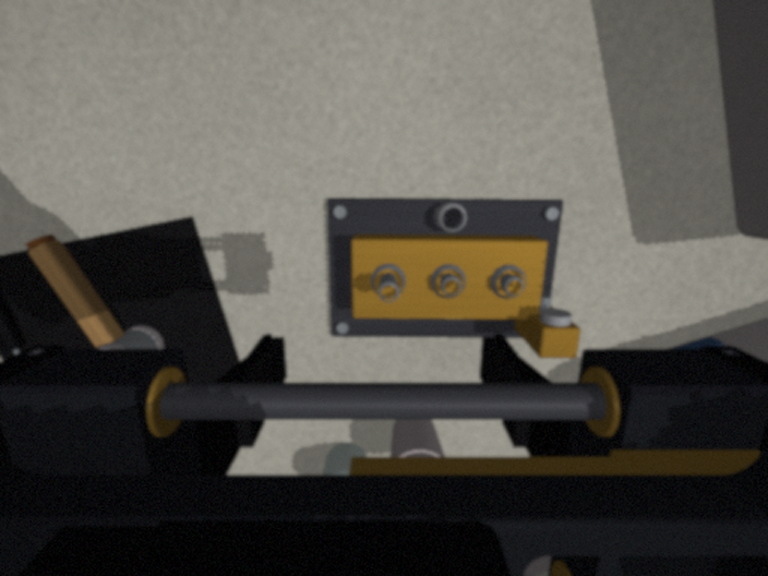

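Run:
```python
from h import *
import pickle
d=pickle.load(open("W1.pkl","rb"))
cv2.imwrite("pics/c2.png",cv2.resize(d["img"][125:230,210:390],None,fx=4.4,fy=4.4,interpolation=cv2.INTER_CUBIC))
```

```text
(no output)
```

View pics/c2.png

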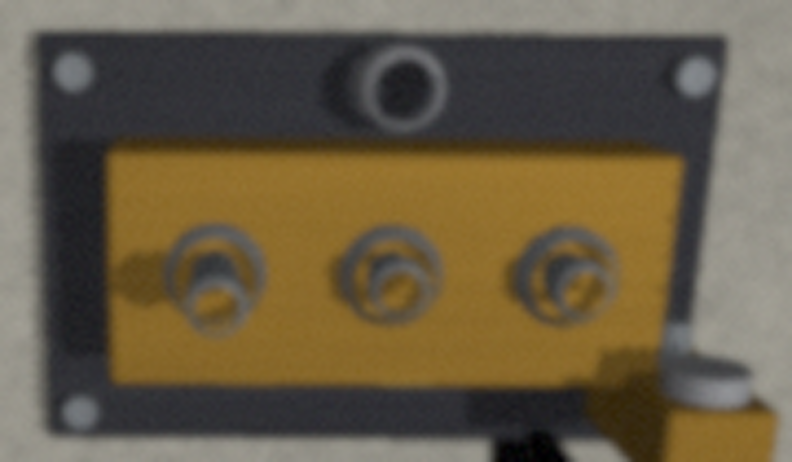

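Run:
```python
from h import *
import pickle
d=pickle.load(open("W1.pkl","rb"))
f=lambda x,y,z: onz(d,((x+.5)/4.4-.5+210,(y+.5)/4.4-.5+125),z)[:2]
a=f(216,305,.104);b=f(403,290,.08);c=f(580,289,.08)
print(a,b,c,"spacing",np.linalg.norm(b-a),np.linalg.norm(c-b),"yaw",np.arctan2(*(c-a)[::-1])-np.pi/2, "a from b,c",2*b-c)
L=[f(108,152,.055),f(685,155,.055),f(112,383,.055)]
print(L,np.linalg.norm(L[1]-L[0]),np.linalg.norm(L[2]-L[0]),"ctr",(L[1]+L[2])/2)
```

```text
[0.58544269 0.1317079 ] [0.60875865 0.1932449 ] [0.62912867 0.25173164] spacing 0.06580605069820432 0.061932517896462695 yaw -0.3490725412170721 a from b,c [0.58838863 0.13475816]
[array([0.531801  , 0.10998915]), array([0.60233507, 0.30549062]), array([0.61478919, 0.08008753])] 0.20783618345451943 0.08821080900796571 ctr [0.60856213 0.19278908]
```

Run:
```python
from h import *
print(go([.50,-.195,.25],.083+np.pi/2))
```

```text
(array([-1.1036,  0.1904,  0.1582]), np.float64(-0.1348), 'cur xang', np.float64(1.2303))
```

{"op": "drive_tool", "data": {
  "rows": [
    [[-0.15,0.02,0,-0.03,0],[-0.3,0.04,0.03,-0.06,0],[-0.45,0.07,0.06,-0.09,0],[-0.6,0.1,0.1,-0.12,0],[-0.75,0.13,0.12,-0.135,0],[-0.9,0.16,0.15,-0.135,0],[-1,0.18,0.158,-0.135,0],[-1,0.18,0.158,-0.135,0],[-1,0.18,0.158,-0.135,0]]
  ]
}}

```text
time: 3.22
position: [0.508, -0.1641, 0.2507]
tool_rot: [-2.126, -2.312, -0.003]
ft_force: [-0.1, 0.6, 0.4]
grip_width: 1.002
```

Run:
```python
from h import *
import pickle
s,p,R=pose();print(s["time"],p, np.abs(s["qd"]).max())
d=ctrl.get_image("wrist");pickle.dump((d,p,R),open("W2.pkl","wb"))
cv2.imwrite("pics/d1.png",cv2.resize(d["img"],(768,576),interpolation=cv2.INTER_CUBIC))
```

```text
3.225 [ 0.50804754 -0.16408462  0.25069638] 0.010742724847832102
```

View pics/d1.png

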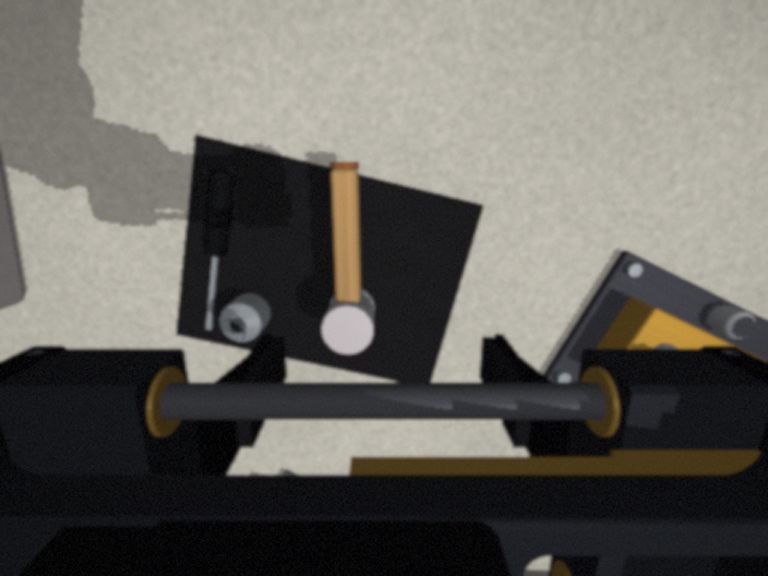

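Run:
```python
from h import *
import pickle
d,p,R=pickle.load(open("W2.pkl","rb"));im=d["img"]
g=np.zeros(im.shape[:2],bool);g[95:245,205:265]=1
b,gr,r=[im[...,i].astype(int) for i in range(3)]
wood=(g&(r-b>40)).astype(np.uint8);white=(g&(b>140)&(r-b<30)).astype(np.uint8)
for n,m in(("wood",wood),("white",white)):
    c=max(cv2.findContours(m,0,1)[0],key=cv2.contourArea);print(n,cv2.contourArea(c),cv2.boundingRect(c))
    if n=="white": e=cv2.fitEllipse(c);print(e);print("top",onz(d,e[0],.076))
# handle edges per row
P=[]
for y in range(115,195,5):
    xs=np.where(wood[y])[0]; 
    if len(xs)<8: continue
    a=onz(d,(xs[0]-.5,y),.062);c=onz(d,(xs[-1]+.5,y),.062);P.append((a+c)/2);print(y,xs[0],xs[-1],a.round(4)[:2],c.round(4)[:2])
P=np.array(P);k=np.polyfit(P[:,0],P[:,1],1);print("yaw",np.arctan(k[0]),"y at .519",np.polyval(k,.519))
cv2.imwrite("pics/d2.png",cv2.resize(im[95:255,190:290],None,fx=3.7,fy=3.7,interpolation=cv2.INTER_CUBIC))
```

```text
wood 1567.5 (220, 108, 21, 94)
white 846.0 (205, 95, 60, 27)
((244.98806762695312, 104.9194564819336), (23.01438331604004, 68.78012084960938), 101.09347534179688)
top [ 0.41647544 -0.18372101  0.076     ]
115 220 237 [ 0.4313 -0.2168] [ 0.4293 -0.1932]
120 220 238 [ 0.4376 -0.2165] [ 0.4355 -0.1914]
125 221 238 [ 0.4439 -0.2149] [ 0.4419 -0.191 ]
130 221 239 [ 0.4504 -0.2146] [ 0.4482 -0.1892]
135 221 239 [ 0.4569 -0.2143] [ 0.4548 -0.1888]
140 221 239 [ 0.4635 -0.214 ] [ 0.4614 -0.1884]
145 221 239 [ 0.4702 -0.2136] [ 0.468  -0.1879]
150 222 239 [ 0.4768 -0.212 ] [ 0.4748 -0.1874]
155 222 239 [ 0.4836 -0.2116] [ 0.4816 -0.187 ]
160 222 239 [ 0.4905 -0.2113] [ 0.4884 -0.1865]
165 222 239 [ 0.4975 -0.211 ] [ 0.4954 -0.186 ]
170 222 239 [ 0.5045 -0.2106] [ 0.5024 -0.1856]
175 223 239 [ 0.5115 -0.2089] [ 0.5095 -0.1851]
180 223 240 [ 0.5187 -0.2085] [ 0.5166 -0.1832]
185 223 240 [ 0.526  -0.2081] [ 0.5238 -0.1827]
190 223 240 [ 0.5333 -0.2078] [ 0.5312 -0.1822]
yaw 0.09217216218932091 y at .519 -0.1960792351967504
```

View pics/d2.png

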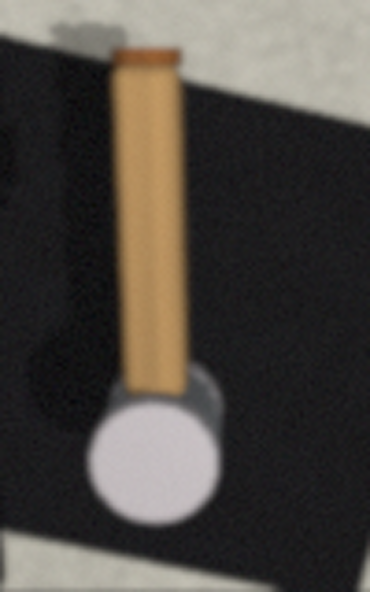

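Run:
```python
from h import *
import pickle
d,p,R=pickle.load(open("W2.pkl","rb"))
h=onz(d,((154+.5)/3.7-.5+190,(462+.5)/3.7-.5+95),.076);print(h)
h=h*.6+np.array([.5735,-.1935,.076])*.4
yaw=.090; g=h[:2]-.055*np.array([np.cos(yaw),np.sin(yaw)]);print(h,g)
print(go([*g,.15],yaw+np.pi/2));print(go([*g,.045],yaw+np.pi/2))
```

```text
[ 0.57167507 -0.19180118  0.076     ]
[ 0.57240504 -0.19248071  0.076     ] [ 0.51762764 -0.19742403]
(array([-0.1144,  0.0216,  0.3353]), np.float64(-0.0017), 'cur xang', np.float64(1.6556))
(array([-0.1149,  0.0214,  0.6853]), np.float64(-0.0017), 'cur xang', np.float64(1.6556))
```

{"op": "drive_tool", "data": {
  "rows": [
    [[-0.08,0.02,0.1,-0.002,0],[-0.115,0.0215,0.25,-0.002,0],[-0.115,0.0215,0.4,-0.002,0],[-0.115,0.0215,0.5,-0.002,0],[-0.115,0.0215,0.6,-0.002,0],[-0.115,0.0215,0.685,-0.002,0],[-0.115,0.0215,0.685,-0.002,0],[-0.115,0.0215,0.685,-0.002,0]]
  ]
}}

```text
time: 4.28
position: [0.518, -0.1994, 0.0459]
tool_rot: [2.119, 2.318, 0.002]
ft_force: [1.3, 0.6, -0.8]
grip_width: 0.999
```

Run:
```python
from h import *
s,p,R=pose();print(p,s["ft_force"],s["torque"])
print(go([.5176,-.1974,.045],.09+np.pi/2))
d=ctrl.get_image("side");cv2.imwrite("pics/e1.png",cv2.resize(d["img"][190:350,160:340],None,fx=3.7,fy=3.7))
```

```text
[ 0.51799025 -0.19941301  0.04593759] [ 1.34921126  0.57137294 -0.82851213] [0.07235385 0.00327833 0.02731258]
(array([ 0.0068, -0.0007,  0.0031]), np.float64(-0.0002), 'cur xang', np.float64(1.6601))
```

View pics/e1.png

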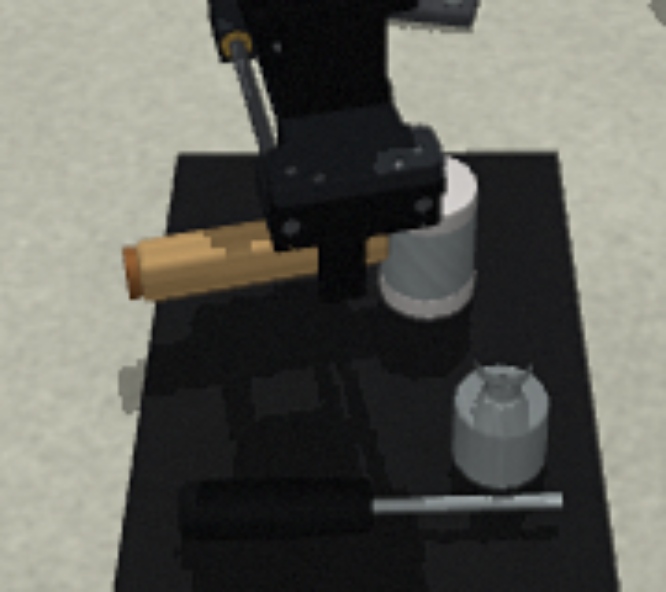

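{"op": "drive_tool", "data": {
  "rows": [
    [[0.007,0,0.003,0,120],[0.007,0,0.003,0,200],[0.007,0,0.003,0,255],[0.007,0,0.003,0,255],[0.007,0,0.003,0,255],[0.007,0,0.003,0,255],[0.007,0,0.003,0,255]]
  ],
  "grip_force": 60
}}

```text
time: 5.2
position: [0.5167, -0.1981, 0.044]
tool_rot: [-2.122, -2.317, -0.0]
ft_force: [0.1, 0.1, -0.0]
grip_width: 0.285
```

Run:
```python
from h import *
s,p,R=pose();print(s["time"],p,s["ft_force"],s["torque"],s["grip_width"]*87,"xang",np.arctan2(R[1,0],R[0,0]))
```

```text
5.2 [ 0.51671927 -0.19808312  0.04402687] [ 0.08574553  0.08053349 -0.00279436] [0.06447662 0.04535763 0.01233122] 24.75843857872833 xang 1.6583539708212665
```

{"op": "drive_tool", "data": {
  "rows": [
    [[0,0,-0.05,0,255],[0,0,-0.15,0,255],[0,0,-0.3,0,255],[0,0,-0.45,0,255],[0,0,-0.6,0,255],[0,0,-0.6,0,255],[0,0,-0.6,0,255]]
  ]
}}

```text
time: 6.08
position: [0.516, -0.1978, 0.2235]
tool_rot: [-2.121, -2.315, 0.0]
ft_force: [-0.4, 0.5, -2.4]
grip_width: 0.253
```

Run:
```python
from h import *
s,p,R=pose();print(s["time"],p,s["ft_force"],s["torque"],s["grip_width"]*87,"xang",np.arctan2(R[1,0],R[0,0]))
print(go([.5315,.1255,.22],.087+np.pi/2))
d=ctrl.get_image("side");cv2.imwrite("pics/f1.png",cv2.resize(d["img"][130:330,160:340],None,fx=3,fy=3))
```

```text
6.075 [ 0.5159741  -0.19780065  0.22349244] [-0.38754982  0.47842281 -2.37611949] [-0.00464008  0.16745147  0.03313795] 22.02089053315382 xang 1.658293815887054
(array([1.069 , 0.1457, 0.0123]), np.float64(0.0002), 'cur xang', np.float64(1.6583))
```

View pics/f1.png

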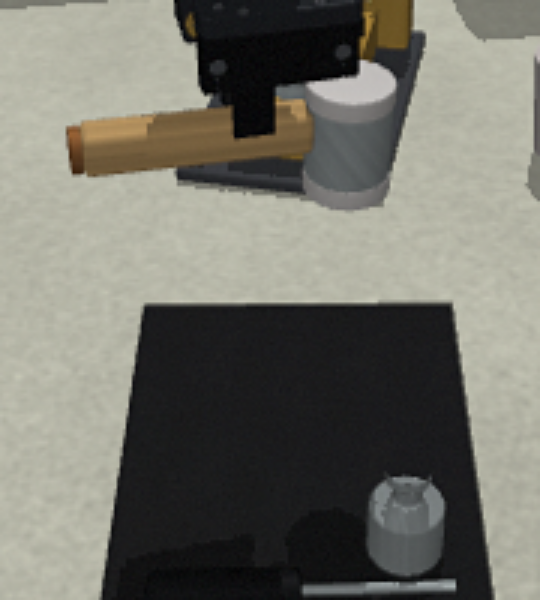

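{"op": "drive_tool", "data": {
  "rows": [
    [[0.1,0.02,0,0,255],[0.25,0.04,0,0,255],[0.4,0.06,0,0,255],[0.55,0.08,0,0,255],[0.7,0.1,0,0,255],[0.85,0.12,0,0,255],[0.95,0.14,0,0,255],[1,0.146,0.01,0,255],[1,0.146,0.01,0,255]]
  ]
}}

```text
time: 7.25
position: [0.5331, 0.1048, 0.2195]
tool_rot: [-2.12, -2.317, 0.005]
ft_force: [-0.0, -0.8, -3.4]
grip_width: 0.254
```

Run:
```python
from h import *
s,p,R=pose();print(s["time"],p,s["ft_force"],"xang",np.arctan2(R[1,0],R[0,0]))
print(go([.5315,.1255,.18],.087+np.pi/2))
```

```text
7.25 [0.53314019 0.10477122 0.2195134 ] [-0.04772742 -0.76450144 -3.35405029] xang 1.6596636702324248
(array([0.0695, 0.0011, 0.1316]), np.float64(0.0006), 'cur xang', np.float64(1.6597))
```

{"op": "drive_tool", "data": {
  "rows": [
    [[0.04,0,0.05,0,255],[0.07,0,0.1,0,255],[0.07,0,0.1,0,255],[0.07,0,0.1,0,255]]
  ]
}}

```text
time: 7.75
position: [0.5324, 0.125, 0.191]
tool_rot: [2.122, 2.316, -0.0]
ft_force: [-0.4, 0.1, -2.9]
grip_width: 0.256
```

Run:
```python
from h import *
s,p,R=pose();print(s["time"],p,s["ft_force"],s["torque"],"xang",np.arctan2(R[1,0],R[0,0]))
print(go([.5315,.1255,.18],.087+np.pi/2))
a=ctrl.get_image("side");b=ctrl.get_image("scene")
import pickle;pickle.dump({"side":a,"scene":b},open("D2.pkl","wb"))
A=cv2.resize(a["img"][70:200,200:310],None,fx=3.6,fy=3.6,interpolation=cv2.INTER_CUBIC)
B=cv2.resize(b["img"][170:300,270:380],None,fx=3.6,fy=3.6,interpolation=cv2.INTER_CUBIC)
cv2.imwrite("pics/g1.png",np.hstack([A,B]))
```

```text
7.75 [0.53235293 0.12503258 0.19104498] [-0.44623266  0.06618269 -2.94905842] [-0.0067783   0.07148585  0.05088331] xang 1.6579571996975973
(array([ 0.0018, -0.0027,  0.0368]), np.float64(0.0001), 'cur xang', np.float64(1.658))
```

View pics/g1.png

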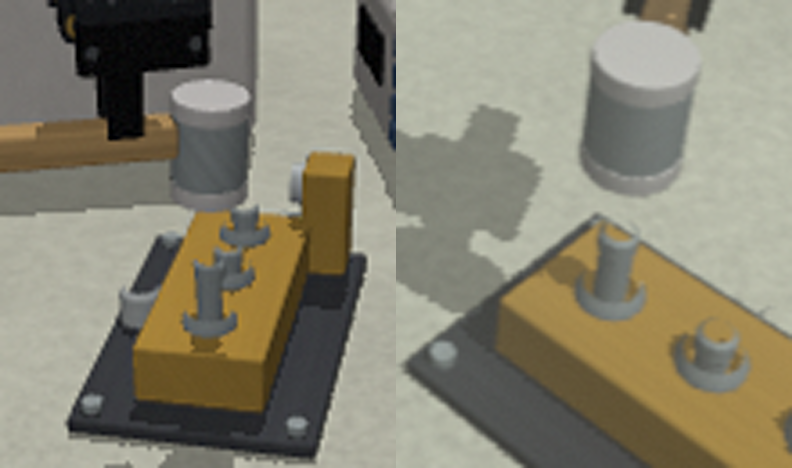

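Run:
```python
from h import *
import pickle
D=pickle.load(open("D2.pkl","rb"))
a=lambda x,y:(D["side"],((x+.5)/3.6-.5+200,(y+.5)/3.6-.5+70))
b=lambda x,y:(D["scene"],((x+.5)/3.6-.5+270,(y+.5)/3.6-.5+170))
h=tri([a(208,191),b(236,160)]);p=tri([a(209,264),b(222,230)]);print(h,p,h-p)
t=tri([a(210,96),b(248,58)]);print("top",t)
```

```text
[0.58785233 0.13084969 0.15328586] [0.58685093 0.12881005 0.1017115 ] [0.00100141 0.00203964 0.05157436]
top [0.59000816 0.12935929 0.21864144]
```

{"op": "drive_tool", "data": {
  "rows": [
    [[0,-0.003,0.05,0,255],[0,-0.003,0.087,0,255],[0,-0.003,0.087,0,255],[0,-0.003,0.193,0,255],[0,-0.003,0.193,0,255]]
  ]
}}

```text
time: 8.48
position: [0.5306, 0.1253, 0.1321]
tool_rot: [-2.121, -2.316, 0.003]
ft_force: [0.1, -0.9, 1.0]
grip_width: 0.256
```

```bash
cat > st.py <<'E'
from h import *
s,p,R=pose();print(s["time"],p.round(4),s["ft_force"].round(2),s["torque"].round(3),"face",(p[2]-.038).round(4),"depth mm",round((.142-p[2])*1e3,1),"rot",Ro.from_matrix(R).as_rotvec().round(4))
E
python3 st.py
```

```text
8.475 [0.5306 0.1253 0.1321] [ 0.07 -0.89  0.97] [ 0.007  0.086 -0.016] face 0.0941 depth mm 9.9 rot [-2.1213 -2.3161  0.0031]
```

{"op": "drive_tool", "data": {
  "rows": [
    [[0,0,-0.07,0,255],[0,0,-0.11,0,255],[0,0,-0.11,0,255],[0,0,0.01,0,255],[0,0,0.01,0,255]]
  ]
}}

```text
time: 9.1
position: [0.5291, 0.1249, 0.1277]
tool_rot: [-2.12, -2.315, 0.008]
ft_force: [-1.0, -0.2, -2.0]
grip_width: 0.254
```

```bash
python3 st.py
```

```text
9.1 [0.5291 0.1249 0.1277] [-1.03 -0.18 -2.  ] [0.008 0.168 0.016] face 0.0897 depth mm 14.3 rot [-2.1202 -2.3149  0.0079]
```

{"op": "drive_tool", "data": {
  "rows": [
    [[0,0,0,0,255]]
  ]
}}

```text
time: 9.22
position: [0.5312, 0.1253, 0.1306]
tool_rot: [-2.122, -2.316, 0.001]
ft_force: [-0.6, 0.2, 0.1]
grip_width: 0.256
```

```bash
python3 st.py
```

```text
9.225 [0.5312 0.1253 0.1306] [-0.65  0.21  0.07] [-0.022  0.278  0.047] face 0.0926 depth mm 11.4 rot [-2.1219e+00 -2.3163e+00  1.0000e-03]
```

{"op": "drive_tool", "data": {
  "rows": [
    [[0,0,-0.07,0,255],[0,0,-0.14,0,255],[0,0,-0.14,0,255],[0,0,-0.14,0,255]]
  ]
}}

```text
time: 9.72
position: [0.5311, 0.1254, 0.1719]
tool_rot: [-2.122, -2.316, 0.0]
ft_force: [0.3, 0.5, -3.1]
grip_width: 0.256
```

```bash
cat > look.py <<'E'
import sys
from h import *
import pickle
a=ctrl.get_image("side");b=ctrl.get_image("scene")
pickle.dump({"side":a,"scene":b},open("D3.pkl","wb"))
A=cv2.resize(a["img"][70:200,200:310],None,fx=3.6,fy=3.6,interpolation=cv2.INTER_CUBIC)
B=cv2.resize(b["img"][170:300,270:380],None,fx=3.6,fy=3.6,interpolation=cv2.INTER_CUBIC)
cv2.imwrite(sys.argv[1],np.hstack([A,B]))
E
python3 st.py; python3 look.py pics/h1.png
```

```text
9.725 [0.5311 0.1254 0.1719] [ 0.31  0.47 -3.06] [-0.022  0.141 -0.011] face 0.1339 depth mm -29.9 rot [-2.1218e+00 -2.3164e+00  2.0000e-04]
```

View pics/h1.png

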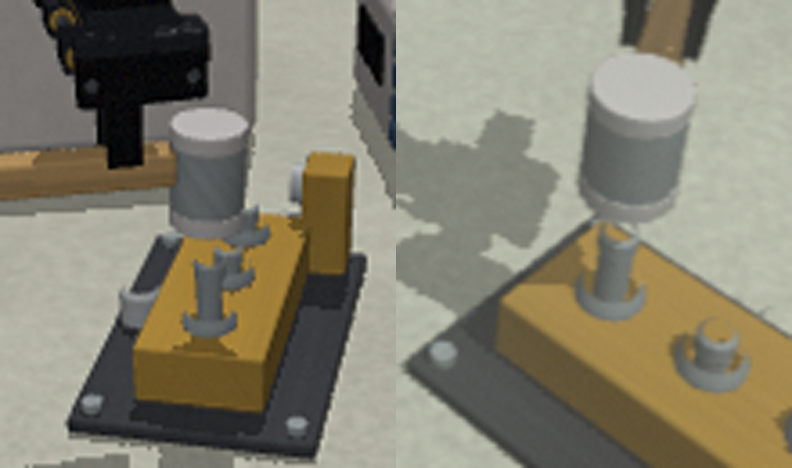

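{"op": "drive_tool", "data": {
  "rows": [
    [[0,0,0.02,0,255],[0,0,0.02,0,255],[0,0,0.146,0,255],[0,0,0.146,0,255],[0,0,0.146,0,255]]
  ]
}}

```text
time: 10.45
position: [0.5317, 0.1254, 0.129]
tool_rot: [2.122, 2.316, 0.0]
ft_force: [1.1, -0.6, -2.6]
grip_width: 0.256
```

```bash
python3 st.py
```

```text
10.45 [0.5317 0.1254 0.129 ] [ 1.13 -0.57 -2.56] [-0.006  0.114  0.042] face 0.091 depth mm 13.0 rot [2.1219e+00 2.3163e+00 4.0000e-04]
```

{"op": "drive_tool", "data": {
  "rows": [
    [[0,0,-0.07,0,255],[0,0,-0.14,0,255],[0,0,-0.14,0,255],[0,0,-0.14,0,255]]
  ]
}}

```text
time: 10.95
position: [0.5313, 0.1255, 0.1703]
tool_rot: [-2.122, -2.317, -0.001]
ft_force: [0.1, -0.3, -3.3]
grip_width: 0.254
```

```bash
python3 st.py; python3 look.py pics/h2.png
```

```text
10.95 [0.5313 0.1255 0.1703] [ 0.09 -0.34 -3.31] [0.013 0.196 0.037] face 0.1323 depth mm -28.3 rot [-2.1219e+00 -2.3166e+00 -5.0000e-04]
```

View pics/h2.png

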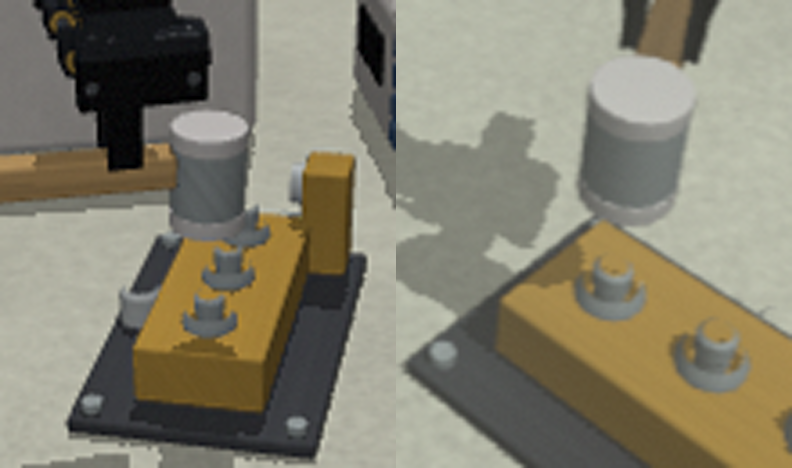

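The peg is down at side (210,302) and scene (613,265), level with its neighbours and staying there with nothing touching it. Next I'll take the mallet back to the mat.

Run:
```python
from h import *
print(go([.517,-.198,.22],.087+np.pi/2))
import pickle
D=pickle.load(open("D3.pkl","rb"))
a=lambda x,y:(D["side"],((x+.5)/3.6-.5+200,(y+.5)/3.6-.5+70))
b=lambda x,y:(D["scene"],((x+.5)/3.6-.5+270,(y+.5)/3.6-.5+170))
print("crown",tri([a(210,300),b(217,265)]))
```

```text
(array([-1.0697, -0.1404, -0.1675]), np.float64(0.0002), 'cur xang', np.float64(1.6584))
crown [0.58670681 0.12876204 0.07471809]
```

{"op": "drive_tool", "data": {
  "rows": [
    [[0,0,-0.1,0,255],[-0.05,0,-0.17,0,255],[-0.2,-0.02,-0.17,0,255],[-0.35,-0.04,-0.17,0,255],[-0.5,-0.06,-0.17,0,255],[-0.65,-0.08,-0.17,0,255],[-0.8,-0.1,-0.17,0,255],[-0.92,-0.12,-0.17,0,255],[-1,-0.14,-0.17,0,255],[-1,-0.14,-0.17,0,255]]
  ]
}}

```text
time: 12.3
position: [0.5146, -0.1797, 0.2208]
tool_rot: [-2.127, -2.311, 0.002]
ft_force: [-0.3, 0.3, -2.8]
grip_width: 0.258
```

```bash
python3 st.py
python3 - <<'E'
from h import *
print(go([.517,-.198,.06],.087+np.pi/2))
E
```

```text
12.3 [ 0.5146 -0.1797  0.2208] [-0.28  0.25 -2.77] [0.086 0.094 0.013] face 0.1828 depth mm -78.8 rot [-2.1275 -2.3112  0.0025]
(array([-0.0609,  0.0038,  0.536 ]), np.float64(-0.0014), 'cur xang', np.float64(1.6535))
```

{"op": "drive_tool", "data": {
  "rows": [
    [[-0.06,0.004,0.1,0,255],[-0.065,0.004,0.25,0,255],[-0.065,0.004,0.4,0,255],[-0.065,0.004,0.5,0,255],[-0.065,0.004,0.54,0,255],[-0.065,0.004,0.56,0,255],[-0.065,0.004,0.56,0,255],[-0.065,0.004,0.56,0,255]]
  ]
}}

```text
time: 13.3
position: [0.5197, -0.1966, 0.0546]
tool_rot: [2.121, 2.315, 0.002]
ft_force: [0.3, 0.6, -2.6]
grip_width: 0.249
```

```bash
python3 st.py
python3 - <<'E'
from h import *
d=ctrl.get_image("side");cv2.imwrite("pics/i1.png",cv2.resize(d["img"][190:350,160:340],None,fx=3.7,fy=3.7))
E
```

```text
13.3 [ 0.5197 -0.1966  0.0546] [ 0.26  0.61 -2.55] [ 0.068  0.163 -0.009] face 0.0166 depth mm 87.4 rot [2.1207e+00 2.3153e+00 2.2000e-03]
```

View pics/i1.png

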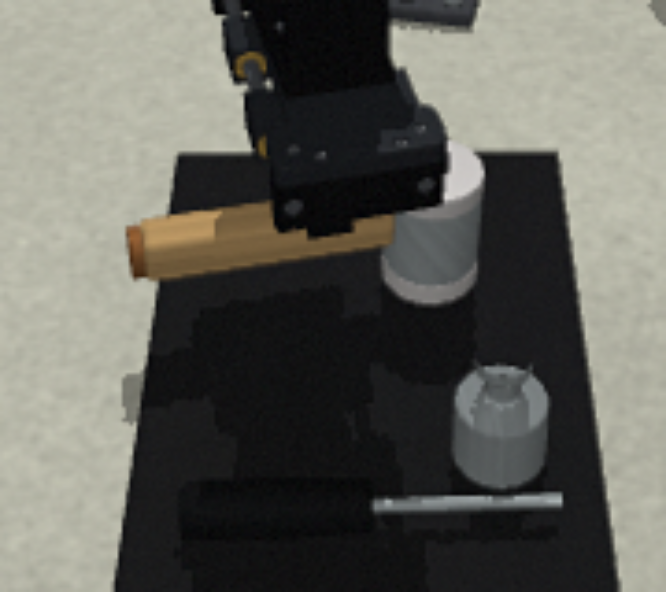

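{"op": "drive_tool", "data": {
  "rows": [
    [[0,0,0.01,0,255],[0,0,0.02,0,255],[0,0,0.027,0,255],[0,0,0.03,0,255],[0,0,0.03,0,255]]
  ]
}}

```text
time: 13.98
position: [0.5185, -0.1965, 0.0444]
tool_rot: [-2.122, -2.316, 0.0]
ft_force: [-1.0, -0.0, -0.8]
grip_width: 0.249
```

```bash
python3 st.py
```

```text
13.975 [ 0.5185 -0.1965  0.0444] [-1.03 -0.02 -0.78] [0.049 0.4   0.023] face 0.0064 depth mm 97.6 rot [-2.1220e+00 -2.3162e+00  2.0000e-04]
```

{"op": "drive_tool", "data": {
  "rows": [
    [[0,0,0.002,0,255],[0,0,0.002,0,255],[0,0,0.002,0,180],[0,0,0.002,0,150],[0,0,0.002,0,100],[0,0,0.002,0,0],[0,0,0.002,0,0],[0,0,0.002,0,0]]
  ]
}}

```text
time: 14.98
position: [0.5187, -0.1964, 0.0437]
tool_rot: [2.122, 2.316, 0.0]
ft_force: [1.3, -0.1, 1.5]
grip_width: 0.779
```

```bash
python3 st.py
python3 - <<'E'
from h import *
d=ctrl.get_image("side");cv2.imwrite("pics/i2.png",cv2.resize(d["img"][190:350,160:340],None,fx=3.7,fy=3.7))
print(ctrl.get_state()["grip_width"])
E
```

```text
14.975 [ 0.5187 -0.1964  0.0437] [ 1.33 -0.1   1.48] [ 0.042 -0.04   0.013] face 0.0057 depth mm 98.3 rot [2.1221e+00 2.3165e+00 2.0000e-04]
0.8163069806595108
```

View pics/i2.png

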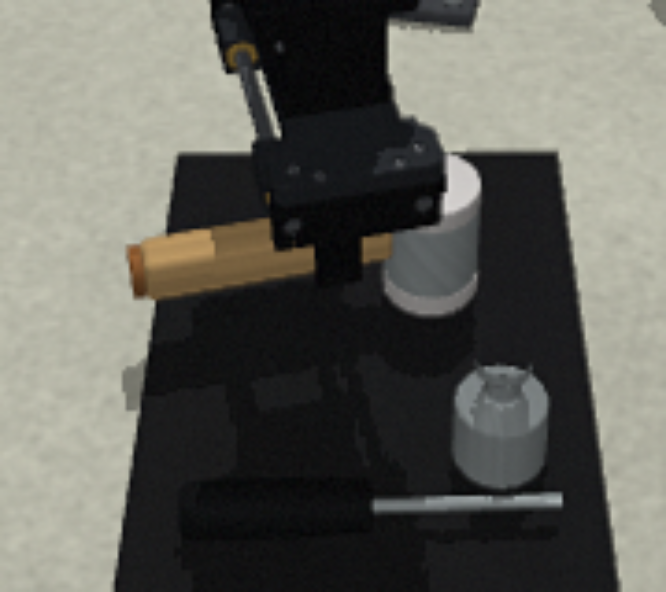

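{"op": "drive_tool", "data": {
  "rows": [
    [[0,0,0,0,0],[0,0,-0.05,0,0],[0,0,-0.2,0,0],[0,0,-0.35,0,0],[0,0,-0.5,0,0],[0,-0.1,-0.7,0,0],[0,-0.1,-0.7,0,0],[0,-0.1,-0.7,0,0]]
  ]
}}

```text
time: 16.02
position: [0.489, -0.199, 0.2545]
tool_rot: [2.122, 2.316, 0.003]
ft_force: [1.1, -0.1, 0.1]
grip_width: 1.0
```

```bash
python3 st.py
python3 - <<'E'
from h import *
for n in("side","scene"):
    cv2.imwrite(f"pics/j_{n}.png",ctrl.get_image(n)["img"])
a=cv2.imread("pics/j_side.png");b=cv2.imread("pics/j_scene.png")
cv2.imwrite("pics/j.png",np.hstack([cv2.resize(a[105:365,185:345],None,fx=2.2,fy=2.2),cv2.resize(b[135:395-11,110:300],None,fx=2.2,fy=2.297)[:572]]) if 0 else cv2.resize(a[105:365,185:345],None,fx=2.2,fy=2.2))
E
```

```text
16.025 [ 0.489  -0.199   0.2545] [ 1.07 -0.07  0.1 ] [0.04  0.05  0.023] face 0.2165 depth mm -112.5 rot [2.1216 2.3156 0.0032]
```

View pics/j.png

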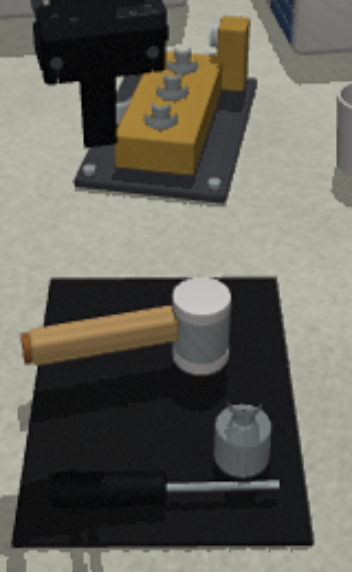

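View pics/j_scene.png

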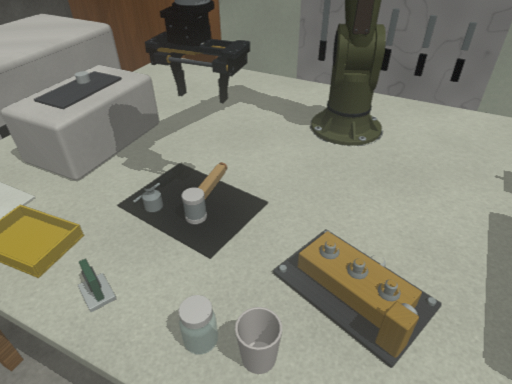

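The mallet stands upright on the mat at scene (195,205). All three pegs are down, at scene (330,247), (358,266) and (391,288), and nothing else has moved. I'll hand it in.

```bash
python3 -c "
from bench import ctrl
print(ctrl.close_job(), ctrl.get_state()['time'])"
```

```text
the job is handed in; nothing more can be done
the job is handed in; nothing more can be done
```

The raised peg is knocked down and stays down by itself. The mallet stands upright on its face on the mat again, released, and I handed the job in just after 16 s.

- **Blows:** I held the mallet by its handle at 60 N and gave the peg three blows, each deeper than the last. After the second the peg sprang back up. After the third, the force at the end of the blow fell back to about the mallet's own weight.
- **Peg check:** With the mallet lifted clear, the pictures showed the peg down at about the same height as its neighbours. It measured about 27 mm lower than before. The final pictures, taken after I let go of the mallet and backed away, still show it down.
- **Mallet and surroundings:** The mallet looked level in the grip throughout. In the final pictures the seated pegs, screwdriver, weight and everything else look unmoved.
- **Disagreements:** The cameras disagreed by several millimetres in y on the fixture. Measuring the mallet head directly against the peg put them within about 2 mm. The arm overshot each blow by about 3 mm. The third blow stopped at only about 13 mm, plus that overshoot, so the peg's own momentum and spring probably carried it the rest of the way. I did not touch it again to feel the stop.

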